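# Put the dial gauge away dust-tight and draw the lid down with its T-handle latch

## Task

Grinding is about to start, so put the dial gauge away from the dust: lay it face up, flat on the lining in the empty bay of the open gauge case, beside the micrometer. Then swing the lid down onto its rubber seal and turn the T-handle clockwise, fully home, so that the latch draws the lid tight and it stays tight when you let go.

Things in the scene. Friction and masses are not known exactly. Their poses are not given: they have to be found in the camera images.
- dial_gauge: Dial indicator lying on its back, face up, loose, 0.14 kg, 94 x 58 x 22 mm. Origin at the centre of its outline on the underside, z up. The round body is a drum of 57 mm diameter, 22 mm high, centred 13.5 mm along +x from the origin; a thin plunger stem runs out along -x to 47 mm, a small lug along +x to 47 mm. Grip the drum across y.
- gauge_case: Grey steel case, fixed, open-topped: 170 (x) by 210 (y) mm, rim 60 mm high, black gasket on it 10 mm high when slack. Origin: centre of underside; +x points from the front (latch side) to the hinge side. A divider at y = +36, 33 mm high, parts the bay of the micrometer (+y side) from the empty bay (-y side). Latch keeper inside the front wall: reaches x = -57 at y -30 to 10, 47 to 60 mm high.
- case_bay (a point): Middle of the empty bay, on its lining, 7 mm above the plate. Axes as the case. Free opening above it: 62 mm towards the front (-x), 70 mm towards the hinge (+x), 65 mm to either side (y).
- case_lid (a joint): Lid angle, rad: about 0 drawn tight, about 0.025 resting on the slack gasket, 1.57 upright. The hinge is stiff (0.65 N m friction): the lid stays where it is left and needs about 4 N at its free edge to close.
- lid_hinge (a point): Centre of the hinge axis, which is the case's y: at x = 91 mm, 65 mm high in the case frame. The point turns with the lid: in its frame the lid is a plate 214 mm wide in y, from x = -8 to -180 mm, underside at z = 0, outer face at z = 8 mm.
- lid_edge (a point): Middle of the lid's free front edge, on the outer face, 180 mm from the hinge. Turns with the lid.
- t_handle (a joint): T-handle angle, rad: 0 open, grows clockwise seen from outside the lid (from above when shut), stop at 1.45 = fully home. Below the lid its cam arm meets the keeper's ramp at about 0.5, pulls the lid down about 4 mm until about 1.2 (about 0.3 N m), then rests on a flat land and stays. Let go earlier, it may spring back. Must be near 0 while the lid comes down.
- handle_bar (a point): Centre of the T-handle's bar, on the turning axis. Dark steel bar 80 long, 16 wide, 15 mm high; its centre 32.5 mm off the lid's outer face, on a 13 mm shaft, 134 mm from the hinge, 46 mm from the free edge, mid-width of the lid. Turns with the handle: bar along y, z away from the lid. At joint 0 the bar lies along the free edge; home, it points to the front.
Not all that is in view belongs to the job. There is more than one size of the dial_gauge; the job needs the smaller.

How it is judged:
By the outcome, as a careful person would: the job done as asked, in the order asked, and still so for the second after the job is handed in, with the robot touching nothing.
It also fails if it takes over 72 s, if anything falls off the work surface, if the arm or the gripper's body presses on something with over 40 N, if the wrist force passes 120 N, or if a joint passes its speed limit or range.

## Robot

A 7-joint arm with a two-finger parallel gripper is mounted at the origin on a cart in front of the work surface, level with it; the furniture and walls round the work are solid. World frame = base frame: x ahead of the robot, y to its left, z up, the work surface at z = 0. Lengths are in m, angles in rad, forces in N, time in s.
With the tool pointing down it reaches from about 0.425 to 0.925 m from the base axis. Payload 6.8 kg.
Tool frame: the origin (TCP) lies on the centre line of the jaws, within the pads' length; the fingertips stand 8 mm ahead of it and the grasp point (between the pads) lies 11 mm behind it (bot.tips_ahead is the distance from the TCP to the fingertips, in m); z points along the fingers, y is the line along which they close (so a half turn about z gives the same grasp; the last joint's range is limited). The gripper opens to 85 mm and grips with 20 to 120 N. Pads are 22 mm wide; open, the fingers measure 114 mm over their backs; the gripper's body (76 mm by 85 mm) begins 54 mm behind the grasp point. The pads swing forward as they close: fully open they stand 13 mm farther back than shut.
Start: joints at [1.09, 0.477, 0.022, 1.555, -0.011, 1.109, -0.083], TCP at [0.246, -0.629, 0.239] pointing down, gripper open.
Joint ranges: [-2.96, 2.96], [-0.34, 2.1], [-1.41, 1.46], [0.24, 2.44], [-1.37, 4.51], [0.17, 1.92], [-2.96, 2.96]. Speed limits (rad/s): [2.39, 2.39, 3.14, 3.14, 3.14, 3.14, 3.14].

## Interface

Orientations are given as a unit quaternion [w, x, y, z].
In Python, from station import bot gives the robot as it stands.
- The arm moves only by the tool send_rows, never from a script. Its argument "deltas" is text: rows parted by semicolons, each of 4 numbers parted by spaces: the shift along the tool's x, y, z in m, then the turn about the tool's z in degrees. In form: x y z spin; .... A call has 1 to 5 rows; each row is the pose to reach, as a shift and turn from the pose commanded when the call began, along the tool's axes at that moment; what a row does not reach only later rows make up. A row lasts 1/10 s, in which the tool goes at most 50 mm and 8.59 degrees, less where a joint would pass 70% of its speed; a pose out of reach is approached as far as the arm can. A call with a gripper value outside its range is refused whole. "claw" is the opening, from 0 (shut) to 1 (fully open), set as the call begins (left out, the last holds). The fingers move at their own pace and stop on an object; "force" is the grip in N (left out, the last holds). Time passes only in rows, so rows that repeat a pose let the fingers close. It gives the time, the measured TCP pose, the force, the opening and the grip force at its end, in the units of the state.
- bot.get_obs(): the state, without advancing time (a new reading comes with each control period).
- bot.read_camera(name): name is "scene" or "side" or "wrist"; returns a dict with "img" (400x640x3 uint8, red, green, blue), "depth" (400x640 float32, m along the optical axis (not along the pixel's ray), 0 where there is no reading), "fx", "fy", "cx", "cy" (pixels), "camera_from_world" (4x4, takes a point from world to camera coordinates). Camera axes: x right, y up, looking along -z (the intrinsics and any distortion apply to the point x, -y, -z); pixel columns grow to the right and rows downward; lengths in m; the calibration is good to about 2 mm. A picture is of the moment at which its call begins.
- bot.hand_in(): hands the job in; it is judged then, once.
Trained networks look in a picture, given as the dict that the camera call returned (one of the last four; its "shot" number tells which), for a name from the list of things; names that differ only in an ending like _2 or _b are one class to them, and where a whole thing is asked for, a point or a joint stands for the part that bears it (a point fixed in the world has none). Each returns a list of dicts, best first, with "confidence" (0 to 1); they miss things now and then, are a little off and sometimes report something else, mostly with a low value. They report only what shows in the picture. A call takes as long as a camera call. They do not tell look-alikes from the thing itself.
- bot.masks_of(picture, query): "mask" (400x640 bool, what is visible of it).
- bot.landmark_of(picture, query): "xyz" ([x, y, z] in m, in world coordinates, good to about 4 mm: a listed point, or the origin of a listed thing).
The state is a dict: "t": time; "q": joint angles; "joint_vel": joint speeds; "joint_torque": joint torques, N m; "eef_pos": TCP position; "tool_rot": TCP orientation; "contact_force": force on the tool from outside, world axes, zero at the start; "torque": the same for the moment, N m; "gripper_width": opening from 0.0 (shut) to 1.0 (fully open); "grasp_force": force on a finger pad.
Only numpy, scipy, OpenCV 4.12 (cv2) and the standard library are available. Lean on these libraries where they do the work, as an engineer would, in place of code of your own. Each camera call takes 0.05 s, during which the arm holds its last target. There are 200 camera calls.

## Working session

There is one attempt and no reset: what is moved stays moved. The work goes in short steps, Python scripts to look and compute and a tool call to move; the robot and the scene stay as the last step left them, time stands still between calls to the robot, and variables do not carry over. Pictures are saved under pics/ and viewed, at most 10 in all, crops included, and the job is handed in when it is done.

Besides the shell and the picture viewer there is one more tool, called as name(argument=value, ...), one argument or row to a line, values as JSON. send_rows: Moves the arm, as the interface text tells. Its arguments: {"type":"object","properties":{"deltas":{"type":"string"},"claw":{"type":"number"},"force":{"type":"number"}},"required":["deltas"]}

```bash
mkdir -p pics; cat > h.py <<'E'
import numpy as np, cv2
from station import bot
def snap(n,f=None):
    p=bot.read_camera(n)
    if f: cv2.imwrite('pics/'+f,p['img'][:,:,::-1])
    return p
def px(p,X):
    c=p['camera_from_world']@np.append(X,1); return (p['cx']+p['fx']*c[0]/-c[2], p['cy']-p['fy']*c[1]/-c[2])
def cloud(p):
    v,u=np.indices(p['depth'].shape); d=p['depth']
    c=np.stack([(u-p['cx'])/p['fx']*d,-(v-p['cy'])/p['fy']*d,-d,np.ones_like(d)],-1)
    return (c@np.linalg.inv(p['camera_from_world']).T)[...,:3]
E
python3 - <<'E'
from h import *
for n in ['scene','side']:
    p=snap(n,n+'0.png')
    print(n,np.linalg.inv(p['camera_from_world'])[:3,3].round(2))
    C=cloud(p)
    for q in ['dial_gauge','gauge_case','case_bay','lid_hinge','lid_edge','handle_bar']:
        for r in bot.landmark_of(p,q)[:3]: print(q,np.round(r['xyz'],3),round(r['confidence'],2),np.round(px(p,r['xyz'])))
    for r in bot.masks_of(p,'dial_gauge')[:4]:
        m=r['mask']; v,u=np.nonzero(m); print('mask',round(r['confidence'],2),m.sum(),u.min(),u.max(),v.min(),v.max(),np.median(C[m],0).round(3))
E
```

```text
scene [ 0.18 -0.52  0.78]
dial_gauge [ 0.797  0.271 -0.004] 0.69 [315. 151.]
dial_gauge [ 0.471  0.219 -0.001] 0.62 [238. 200.]
gauge_case [ 0.526 -0.044 -0.002] 0.75 [306. 248.]
case_bay [ 0.527 -0.073  0.011] 0.59 [313. 252.]
lid_hinge [ 0.621 -0.049  0.066] 0.68 [336. 216.]
lid_edge [ 0.623 -0.053  0.248] 0.88 [341. 163.]
handle_bar [ 0.655 -0.053  0.2  ] 0.64 [351. 173.]
handle_bar [ 0.623 -0.053  0.25 ] 0.61 [342. 162.]
mask 0.66 301 228 247 185 206 [0.474 0.222 0.02 ]
mask 0.61 193 306 328 137 158 [0.778 0.259 0.028]
side [ 0.39 -1.2   1.13]
dial_gauge [ 0.796  0.272 -0.   ] 0.75 [354. 166.]
dial_gauge [ 0.466  0.223 -0.   ] 0.66 [266. 183.]
gauge_case [ 0.526 -0.046 -0.   ] 0.96 [293. 234.]
lid_hinge [ 0.615 -0.05   0.066] 0.94 [322. 216.]
lid_edge [ 0.626 -0.052  0.245] 0.71 [327. 170.]
handle_bar [ 0.658 -0.06   0.197] 0.59 [338. 184.]
mask 0.66 329 345 366 154 174 [0.79  0.244 0.029]
mask 0.55 189 261 277 172 185 [0.474 0.221 0.021]
```

View pics/scene0.png

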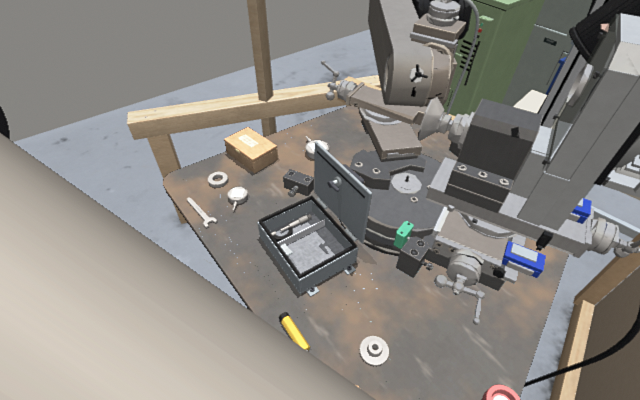

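View pics/side0.png

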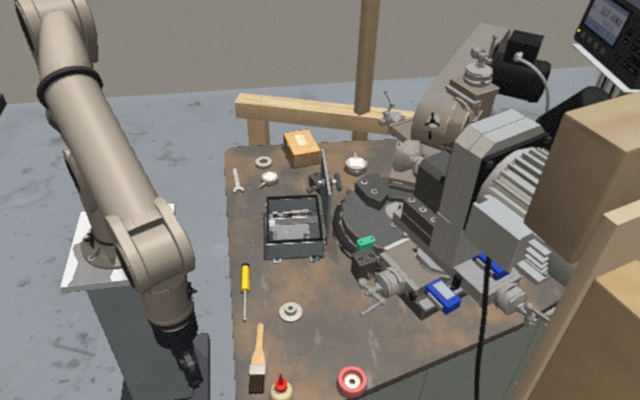

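The dial gauge could be taken for either of these, in scene pixels: A at (237,195), drum top about 21 mm high, or B at (316,148), top about 28 mm high. The ring at (217,179), the flanged bush at (375,350) and the red cup at (502,393) are round but are not gauges. By height, A is the smaller gauge. The case is open at (308,245) and the lid stands upright. I'll check the choice in a crop.

```bash
python3 - <<'E'
from h import *
p=snap('scene'); C=cloud(p)
im=p['img'][110:240,170:350,::-1]; cv2.imwrite('pics/crop1.png',cv2.resize(im,None,fx=4.4,fy=4.4,interpolation=cv2.INTER_CUBIC))
for r in bot.masks_of(p,'dial_gauge')[:2]:
    P=C[r['mask']]; t=P[P[:,2]>np.percentile(P[:,2],85)-0.006]
    print(len(P),'span',np.ptp(P,0).round(3),'top span',np.ptp(t,0).round(3),'topmid',((t.max(0)+t.min(0))/2).round(3), 'z95',np.percentile(P[:,2],95).round(3))
o=bot.get_obs(); print(o['eef_pos'],o['tool_rot'],o['contact_force'])
E
```

```text
270 span [0.317 0.775 0.785] top span [0.317 0.775 0.769] topmid [ 0.343 -0.131  0.4  ] z95 0.022
226 span [0.675 0.849 0.789] top span [0.648 0.811 0.761] topmid [ 0.508 -0.113  0.405] z95 0.03
[ 0.24584084 -0.62867367  0.23932501] [4.12638084e-05 9.82682105e-01 1.85299432e-01 3.74151999e-06] [-0.39404793 -0.43368092 -0.0325945 ]
```

View pics/crop1.png

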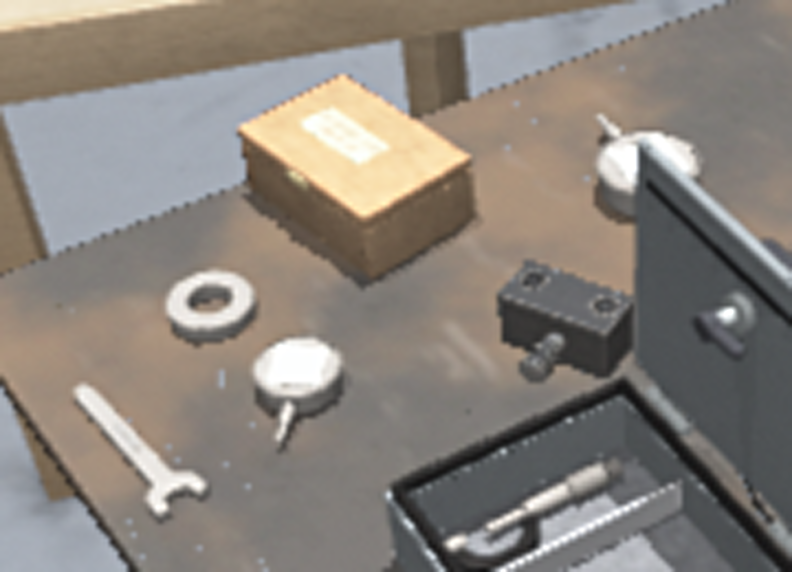

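Gauge A, at crop (298,375), is clearly the smaller one, and its stem points towards crop (281,447). B, at crop (645,170), is bigger and partly behind the lid. Moving above A.

send_rows(
  deltas="0.164 -0.139 -0.03 0;0.164 -0.139 -0.03 0;0.164 -0.139 -0.03 0;0.164 -0.139 -0.03 0;0.164 -0.139 -0.03 0",
  claw=1,
)

```text
t: 1.4
eef_pos: [0.3517, -0.4346, 0.2704]
tool_rot: [-0.0, 0.982, 0.189, 0.001]
contact_force: [0.2, 0.0, 0.7]
gripper_width: 1.001
grasp_force: 0.0
```

send_rows(
  deltas="0.164 -0.139 -0.03 0;0.164 -0.139 -0.03 0;0.164 -0.139 -0.03 0;0.164 -0.139 -0.03 0;0.164 -0.139 -0.03 0",
)

```text
t: 1.9
eef_pos: [0.453, -0.2448, 0.3005]
tool_rot: [-0.0, 0.982, 0.189, 0.001]
contact_force: [0.0, 0.8, -0.2]
gripper_width: 0.999
grasp_force: 0.0
```

send_rows(
  deltas="0.085 -0.219 0.04 0;0.085 -0.219 0.04 0;0.085 -0.219 0.04 0;0.085 -0.219 0.04 0;0.085 -0.219 0.04 0",
)

```text
t: 2.4
eef_pos: [0.449, -0.0124, 0.2593]
tool_rot: [-0.0, 0.982, 0.186, 0.0]
contact_force: [0.4, -1.1, 0.6]
gripper_width: 0.997
grasp_force: 0.0
```

send_rows(
  deltas="0.085 -0.219 0.04 0;0.085 -0.219 0.04 0;0.085 -0.219 0.04 0;0.085 -0.219 0.04 0;0.085 -0.219 0.04 0",
)

```text
t: 2.9
eef_pos: [0.4483, 0.2227, 0.2193]
tool_rot: [-0.0, 0.983, 0.186, 0.0]
contact_force: [1.5, -0.6, -0.1]
gripper_width: 1.001
grasp_force: 0.0
```

```bash
python3 - <<'E'
from h import *
p=snap('wrist','w1.png'); C=cloud(p)
o=bot.get_obs(); print(o['eef_pos'].round(4),o['tool_rot'].round(4),o['q'].round(3),o['t'])
for r in bot.landmark_of(p,'dial_gauge')[:2]: print(r['xyz'],r['confidence'],px(p,r['xyz']))
for r in bot.masks_of(p,'dial_gauge')[:2]:
    P=C[r['mask']&(p['depth']>0)]; P=P[P[:,2]<.05]; t=P[P[:,2]>.017]
    (c,rad)=cv2.minEnclosingCircle((t[:,:2]*1000).astype(np.float32))
    # stem: points far from centre
    c=np.array(c)/1000; d=P[:,:2]-c; s=d[np.hypot(*d.T)>.034]
    print(len(P),c,rad,len(s),'stem dir', s.mean(0) if len(s) else 0, np.degrees(np.arctan2(*s.mean(0)[::-1])) if len(s) else 0)
E
```

```text
[0.4472 0.2289 0.2189] [-2.700e-03  9.819e-01  1.893e-01  5.000e-04] [-0.103  0.266 -0.572  1.954  0.169  0.966 -1.945] 2.95
[0.4664, 0.2221, 0.0023] 0.88 (np.float64(323.606430008204), np.float64(145.71823503924955))
2877 [0.47575662 0.23293427] 30.885122299194336 148 stem dir [-0.02975899 -0.03260375] -132.38819074288955
```

View pics/w1.png

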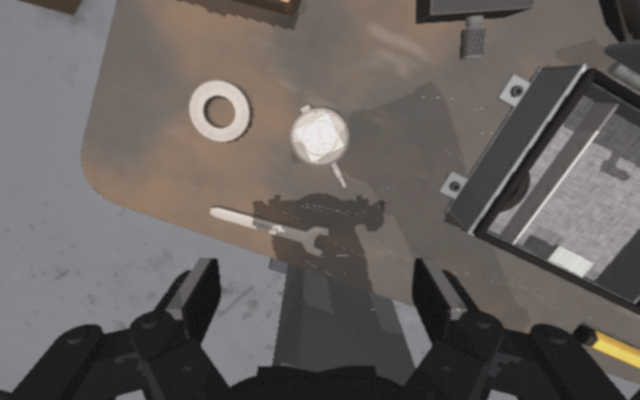

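Wrist view: the gauge is at (320,136), its stem tip at (344,187) and its lug at (306,107). The case is at right, with a pale patch in the bay at (572,262). Working out the grasp.

```bash
cat >> h.py <<'E'
def ray(p,uv,z):
    T=np.linalg.inv(p['camera_from_world']); d=T[:3,:3]@[(uv[0]-p['cx'])/p['fx'],-(uv[1]-p['cy'])/p['fy'],-1]; o=T[:3,3]
    return (o+d*(z-o[2])/d[2])
def plan(goal,psi_goal=None,o=None,pos=None,psi=None):
    o=o or bot.get_obs(); pos=o['eef_pos'] if pos is None else pos; w,x,y,z=o['tool_rot']
    psi=2*np.arctan2(y,x) if psi is None else psi
    d=np.array(goal)-pos; c,s=np.cos(psi),np.sin(psi)
    sp=0 if psi_goal is None else (np.degrees(psi)-psi_goal+90)%180-90
    print('shift',np.round([c*d[0]+s*d[1],s*d[0]-c*d[1],-d[2]],4),'spin',round(sp,1),'psi',round(np.degrees(psi),1),'q7',round(o['q'][6],2),'q',o['q'].round(2))
E
python3 - <<'E'
from h import *
p=snap('wrist'); C=cloud(p)
tip,lug=ray(p,(344.5,187),.011),ray(p,(306,107),.011); ax=lug-tip
th=np.degrees(np.arctan2(ax[1],ax[0])); print('len',np.hypot(ax[0],ax[1]),'yaw',th,'mid',(tip+lug)/2)
m=bot.masks_of(p,'dial_gauge')[0]['mask'].astype(np.uint8); m=cv2.morphologyEx(m,cv2.MORPH_OPEN,cv2.getStructuringElement(2,(25,25)))
(c,r)=cv2.minEnclosingCircle(np.argwhere(m)[:,::-1].astype(np.float32)); D=ray(p,c,.018); print('drum',c,r,D)
# grasp: tool y across gauge y => tool x along gauge x (psi=th)
plan([D[0],D[1],.1],th)
for n in ['case_bay','gauge_case','lid_hinge']:
    print(n,[np.round(r['xyz'],3) for r in bot.landmark_of(p,n)[:1]])
E
```

```text
len 0.09243373675715466 yaw 47.55457029548573 mid [0.46547539 0.21926027 0.011     ]
drum (319.5, 135.5) 30.70026206970215 [0.476398   0.23089116 0.018     ]
shift [ 0.0299 -0.0012  0.1192] spin -26.2 psi 21.4 q7 -1.94 q [-0.09  0.26 -0.56  1.96  0.17  0.97 -1.94]
case_bay [array([ 0.53 , -0.072,  0.004])]
gauge_case [array([ 0.527, -0.046,  0.002])]
lid_hinge []
```

send_rows(
  deltas="0.01 0 0.04 -8;0.02 -0.001 0.08 -16;0.029 -0.001 0.119 -24;0.029 -0.001 0.119 -26;0.029 -0.001 0.119 -26",
)

```text
t: 3.8
eef_pos: [0.4755, 0.2295, 0.0992]
tool_rot: [0.0, 0.916, 0.401, -0.001]
contact_force: [-0.8, -0.6, -0.2]
gripper_width: 1.005
grasp_force: 0.0
```

```bash
python3 - <<'E'
from h import *
plan([.4755,.230,.012],47.5)
p=snap('wrist'); m=bot.masks_of(p,'dial_gauge')[0]['mask'].astype(np.uint8); m=cv2.morphologyEx(m,cv2.MORPH_OPEN,cv2.getStructuringElement(2,(41,41)))
(c,r)=cv2.minEnclosingCircle(np.argwhere(m)[:,::-1].astype(np.float32)); D=ray(p,c,.018); print('drum',c,r,D)
plan([D[0],D[1],.012],47.5)
E
```

```text
shift [ 0.0004 -0.0003  0.0872] spin -0.3 psi 47.2 q7 -1.65 q [-0.1   0.49 -0.58  1.99  0.38  0.77 -1.65]
drum (315.5096740722656, 203.05026245117188) 42.26419448852539 [0.47550588 0.23178733 0.018     ]
shift [ 0.0005 -0.0014  0.0889] spin -0.3 psi 47.2 q7 -1.65 q [-0.11  0.48 -0.58  1.99  0.38  0.77 -1.65]
```

send_rows(
  deltas="0 -0.001 0.03 0;0 -0.001 0.06 0;0 -0.001 0.08 0;0 -0.001 0.087 0;0 -0.001 0.087 0",
)

```text
t: 4.4
eef_pos: [0.475, 0.2316, 0.0137]
tool_rot: [0.0, 0.916, 0.401, 0.0]
contact_force: [0.3, 0.1, 0.4]
gripper_width: 1.001
grasp_force: 0.0
```

send_rows(
  deltas="0 0 0 0;0 0 0 0;0 0 0 0;0 0 0 0;0 0 0 0",
  claw=0,
  force=40,
)

```text
t: 4.9
eef_pos: [0.4759, 0.2321, 0.0153]
tool_rot: [0.0, 0.916, 0.401, 0.001]
contact_force: [-1.7, -2.1, 11.5]
gripper_width: 0.636
grasp_force: 40.0
```

send_rows(
  deltas="0 0 0 0;0 0 0 0;0 0 -0.005 0;0 0 -0.02 0;0 0 -0.04 0",
)

```text
t: 5.4
eef_pos: [0.4742, 0.2314, 0.054]
tool_rot: [-0.0, 0.916, 0.402, -0.001]
contact_force: [0.5, -0.3, -1.5]
gripper_width: 0.631
grasp_force: 42.6
```

```bash
python3 - <<'E'
from h import *
p=snap('wrist','w2.png')
plan([.475,.23,.2])
s=snap('scene')
for n in ['case_bay','gauge_case','lid_hinge','lid_edge']: print(n,[np.round(r['xyz'],3) for r in bot.landmark_of(s,n)[:1]])
# rim line fit: case outer mask
C=cloud(s); m=bot.masks_of(s,'gauge_case')[0]['mask']; P=C[m&(s['depth']>0)]
P=P[(P[:,2]>.066)&(P[:,2]<.074)]; print(len(P),cv2.minAreaRect((P[:,:2]*1000).astype(np.float32)))
E
```

```text
shift [-0.0027  0.001  -0.1427] spin 0 psi 47.4 q7 -1.71 q [-0.14  0.55 -0.54  2.01  0.44  0.69 -1.71]
case_bay [array([ 0.528, -0.072,  0.008])]
gauge_case [array([ 0.522, -0.047, -0.002])]
lid_hinge [array([ 0.618, -0.049,  0.066])]
lid_edge [array([ 0.624, -0.05 ,  0.25 ])]
822 ((531.0859985351562, -46.53773498535156), (207.92898559570312, 179.2286834716797), 86.04203033447266)
```

View pics/w2.png

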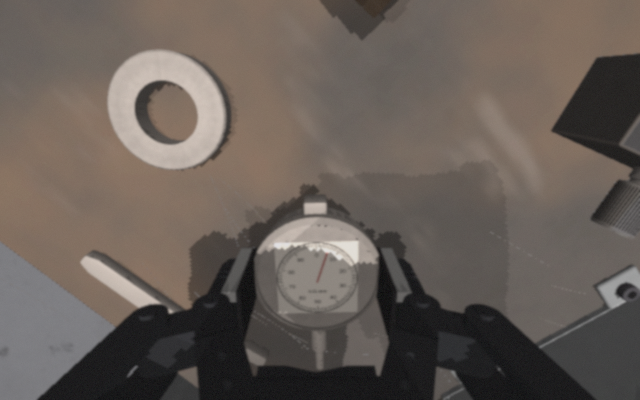

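send_rows(
  deltas="-0.01 0.01 -0.045 0;-0.03 0.03 -0.085 0;-0.055 0.055 -0.12 0;-0.085 0.085 -0.143 0;-0.115 0.12 -0.146 0",
)

```text
t: 6.25
eef_pos: [0.4863, 0.0656, 0.2019]
tool_rot: [0.001, 0.915, 0.402, 0.002]
contact_force: [2.2, -0.3, -2.2]
gripper_width: 0.635
grasp_force: 43.8
```

send_rows(
  deltas="-0.03 0.03 0 8;-0.055 0.055 0 16;-0.08 0.08 0 24;-0.099 0.098 0 32;-0.099 0.098 0 40",
)

```text
t: 6.75
eef_pos: [0.4892, -0.0781, 0.1983]
tool_rot: [0.001, 0.998, 0.058, -0.001]
contact_force: [0.7, 1.0, -1.2]
gripper_width: 0.631
grasp_force: 43.8
```

send_rows(
  deltas="0 0 0 7.4;0 0 0 7.4;0 0 0 7.4",
)

```text
t: 7.05
eef_pos: [0.4899, -0.0731, 0.1988]
tool_rot: [-0.0, 1.0, 0.002, -0.001]
contact_force: [-0.3, -0.8, -1.5]
gripper_width: 0.635
grasp_force: 43.8
```

```bash
python3 - <<'E'
from h import *
p=snap('wrist','w3.png'); plan([.5285,-.074,.2],0)
C=cloud(p)
for n in ['case_bay','gauge_case','lid_hinge','dial_gauge','handle_bar']: print(n,[(np.round(r['xyz'],3),round(r['confidence'],2)) for r in bot.landmark_of(p,n)[:1]])
rs=bot.masks_of(p,'gauge_case')
if rs:
    P=C[rs[0]['mask']&(p['depth']>0)]; P=P[(P[:,2]>.064)&(P[:,2]<.076)]; print(len(P),P.min(0),P.max(0),cv2.minAreaRect((P[:,:2]*1000).astype(np.float32)))
E
```

```text
shift [ 0.0385  0.0011 -0.0011] spin 0.2 psi 0.2 q7 -1.67 q [ 0.38  0.26 -0.41  2.    0.13  0.91 -1.67]
case_bay [(array([ 0.527, -0.071,  0.005]), 0.94)]
gauge_case [(array([ 0.529, -0.044,  0.   ]), 0.55)]
lid_hinge []
dial_gauge [(array([ 0.475, -0.074,  0.185]), 0.69)]
handle_bar []
10027 [ 0.4347274  -0.15169848  0.06401475] [0.62251283 0.06402853 0.07599406] ((528.9356079101562, -44.35093688964844), (205.78768920898438, 174.8050537109375), 85.41957092285156)
```

View pics/w3.png

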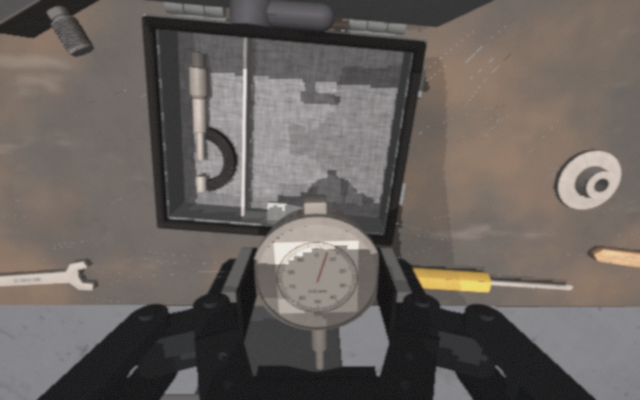

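Wrist view: the gauge is held square at (317,270). The bay at (315,125) is empty apart from shadows, the bright spot at (275,207) is the keeper, and the micrometer is left of the divider. The case yaw is about -4.6°. Lowering the gauge.

send_rows(
  deltas="0.02 0 0.02 4.7;0.045 0.001 0.05 4.7;0.045 0.001 0.09 4.7;0.045 0.001 0.12 4.7;0.045 0.001 0.14 4.7",
)

```text
t: 7.9
eef_pos: [0.5341, -0.0743, 0.0569]
tool_rot: [-0.0, 0.999, -0.041, -0.001]
contact_force: [-0.1, -0.4, -1.0]
gripper_width: 0.636
grasp_force: 43.8
```

send_rows(
  deltas="0 0 0.012 0;0 0 0.024 0;0 0 0.032 0;0 0 0.034 0;0 0 0.034 0",
)

```text
t: 8.4
eef_pos: [0.5355, -0.0744, 0.0256]
tool_rot: [0.0, 0.999, -0.041, 0.0]
contact_force: [-0.3, 0.5, -1.4]
gripper_width: 0.635
grasp_force: 43.8
```

```bash
python3 - <<'E'
from h import *
o=bot.get_obs(); print(o['contact_force']); plan([.535,-.074,.0215],-4.6)
E
```

```text
[-0.32330909  0.54848266 -1.3991979 ]
shift [-0.0005 -0.0004  0.0041] spin -0.1 psi -4.7 q7 -1.9 q [ 0.27  0.58 -0.31  2.01  0.3   0.6  -1.9 ]
```

send_rows(
  deltas="0 0 0.002 0;0 0 0.003 0;0 0 0.004 0;0 0 0.004 0",
)

```text
t: 8.8
eef_pos: [0.5356, -0.0745, 0.0223]
tool_rot: [0.0, 0.999, -0.041, 0.0]
contact_force: [-3.6, 0.5, 7.0]
gripper_width: 0.63
grasp_force: 44.5
```

send_rows(
  deltas="0 0 0 0;0 0 0 0;0 0 0 0;0 0 0 0",
  claw=0.8,
)

```text
t: 9.2
eef_pos: [0.5356, -0.0741, 0.0214]
tool_rot: [-0.0, 0.999, -0.041, 0.0]
contact_force: [0.2, 1.7, 0.6]
gripper_width: 0.802
grasp_force: 0.0
```

send_rows(
  deltas="0 0 -0.01 0;0 0 -0.03 0;0 0 -0.06 0;-0.01 0 -0.1 0;-0.03 0 -0.14 0",
)

```text
t: 9.7
eef_pos: [0.5056, -0.0722, 0.1631]
tool_rot: [-0.0, 0.999, -0.042, 0.0]
contact_force: [0.7, -0.1, -0.2]
gripper_width: 0.795
grasp_force: 0.0
```

send_rows(
  deltas="-0.02 0 -0.03 0;-0.04 0 -0.07 0;-0.05 0 -0.11 0;-0.05 0 -0.13 0;-0.05 0 -0.13 0",
)

```text
t: 10.2
eef_pos: [0.4567, -0.0681, 0.2952]
tool_rot: [0.001, 0.999, -0.042, 0.003]
contact_force: [0.7, -0.4, 1.1]
gripper_width: 0.8
grasp_force: 0.0
```

```bash
python3 - <<'E'
from h import *
p=snap('wrist','w4.png'); o=bot.get_obs(); print(o['eef_pos'],o['t']); plan([.5,-.2,.3])
s=snap('scene'); d=snap('side')
for P in (p,s,d):
  for n in ['dial_gauge','lid_hinge','lid_edge','handle_bar']: print(n,[(np.round(r['xyz'],3),round(r['confidence'],2)) for r in bot.landmark_of(P,n)[:2]])
# obstacles behind the lid
for P in (s,d):
  C=cloud(P).reshape(-1,3)
  for y0 in np.arange(-.2,.12,.03):
    for x0 in np.arange(.62,.80,.03):
      Q=C[(abs(C[:,0]-x0-.015)<.015)&(abs(C[:,1]-y0-.015)<.015)]
      print('%4d'%(np.percentile(Q[:,2],95)*1000 if len(Q)>3 else -1),end=' ')
    print(' y',y0.round(2))
E
```

```text
[ 0.4558397 -0.0681288  0.2931127] 10.25
shift [ 0.055   0.1277 -0.0069] spin 0 psi -4.8 q7 -1.68 q [ 0.42  0.09 -0.43  1.96  0.04  1.1  -1.68]
dial_gauge [(array([ 0.524, -0.077,  0.006]), 0.84)]
lid_hinge []
lid_edge []
handle_bar []
dial_gauge [(array([ 0.522, -0.076,  0.006]), 0.93), (array([ 0.798,  0.273, -0.003]), 0.67)]
lid_hinge [(array([ 0.618, -0.046,  0.065]), 0.94)]
lid_edge [(array([ 0.623, -0.052,  0.25 ]), 0.65)]
handle_bar []
dial_gauge [(array([0.796, 0.27 , 0.002]), 0.61), (array([ 0.521, -0.075,  0.005]), 0.6)]
lid_hinge [(array([ 0.611, -0.05 ,  0.063]), 0.97)]
lid_edge [(array([ 0.626, -0.052,  0.246]), 0.81)]
handle_bar []
   1   34   89   91   77  177  179  y -0.2
   2   35   79   77   77   77  305  y -0.17
  27   78   79   77   77  330  350  y -0.14
 243  208   77   77   77   77  356  y -0.11
 245  208   -1   77   87  117   88  y -0.08
 245  206   -1   -1  117  122  118  y -0.05
 243    2   -1   -1  118  120  119  y -0.02
 242    2   -1  119  122  119  119  y 0.01
 243    2   -1   -1  118  119  119  y 0.04
  -1    2   -1   -1   -1   -1   -1  y 0.07
  45   47   -1   -1   -1   -1   -1  y 0.1
   5   35   93   93   81  181  181  y -0.2
   5   39   81   80   81   80   85  y -0.17
  31   41   82   80   81  331  350  y -0.14
 204  210   79   82   80   81  358  y -0.11
 244  209   80   81   82  120  111  y -0.08
 248  208   82   80  122  124  122  y -0.05
 248  203   80   81  121  124  123  y -0.02
 247   35   81  117  123  123  122  y 0.01
 246    6   40   75  122  123  122  y 0.04
  -1    4    6   -1   -1   -1  119  y 0.07
  49   37    6    5   -1   -1   -1  y 0.1
```

View pics/w4.png

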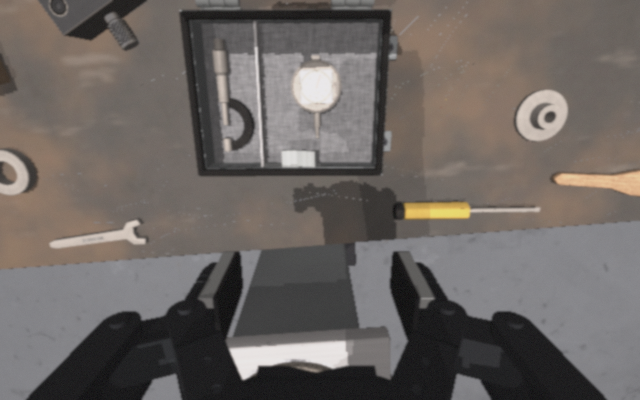

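The gauge lies face up in the bay at (317,85), well clear of the walls. The micrometer at (225,100) is undisturbed. Next I take the shut fingers over the lid and behind it, beside the T-handle.

send_rows(
  deltas="0.03 -0.015 -0.03 0;0.075 -0.035 -0.03 0;0.12 -0.06 -0.03 0;0.16 -0.085 -0.03 0;0.2 -0.109 -0.03 0",
  claw=0,
)

```text
t: 11.45
eef_pos: [0.6656, 0.0251, 0.321]
tool_rot: [-0.0, 0.999, -0.042, 0.0]
contact_force: [0.3, -0.9, 0.1]
gripper_width: 0.003
grasp_force: 0.0
```

send_rows(
  deltas="0 0 0 0;0 0 0 0;0 0 0.02 0;0 0 0.04 0;0 0 0.04 0",
)

```text
t: 11.95
eef_pos: [0.6614, 0.0226, 0.2789]
tool_rot: [0.001, 0.999, -0.042, -0.002]
contact_force: [-0.3, -0.2, -0.8]
gripper_width: 0.001
grasp_force: 0.0
```

```bash
cat >> h.py <<'E'
H=np.array([.617,-.050,.065]); a=np.radians(-4.7)
R=np.array([[np.cos(a),-np.sin(a),0],[np.sin(a),np.cos(a),0],[0,0,1]])
def hpos():
    o=bot.get_obs(); print('TCP in hinge frame',(R.T@(o['eef_pos']-H)).round(4),'F',o['contact_force'].round(1),'t',round(o['t'],2),'q',o['q'].round(2))
E
python3 - <<'E'
from h import *
hpos(); print(bot.tips_ahead); snap('scene','s2.png')
E
```

```text
TCP in hinge frame [0.0383 0.076  0.2139] F [-0.3 -0.2 -0.8] t 11.95 q [ 0.18  0.46 -0.44  1.52  0.21  1.21 -1.95]
0.008
```

View pics/s2.png

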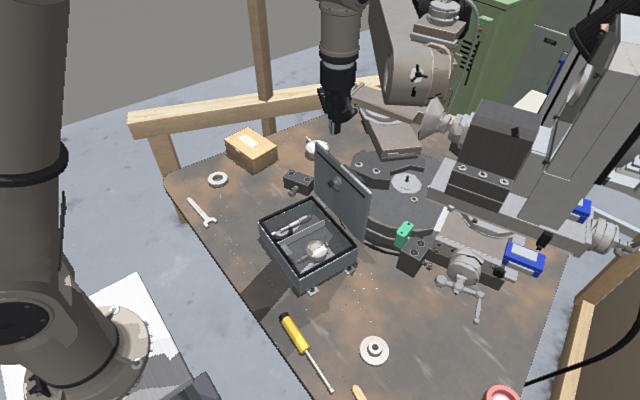

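The shut gripper is behind the lid's far half at (335,128), clear of the T-handle. Pushing the lid along its arc.

send_rows(
  deltas="0 0 0.02 0;0 0 0.041 0;-0.01 0 0.041 0;-0.02 0 0.041 0;-0.034 0 0.041 0",
)

```text
t: 12.5
eef_pos: [0.6307, 0.0269, 0.2425]
tool_rot: [-0.0, 0.999, -0.042, 0.002]
contact_force: [4.3, 0.1, -1.9]
gripper_width: 0.004
grasp_force: 2.0
```

send_rows(
  deltas="-0.0143 0 0.001 0;-0.0285 0 0.0035 0;-0.0424 0 0.0072 0;-0.0559 0 0.0121 0;-0.0691 0 0.0181 0",
)

```text
t: 13.0
eef_pos: [0.5622, 0.0329, 0.2257]
tool_rot: [-0.0, 0.999, -0.042, 0.003]
contact_force: [1.3, -0.9, 2.8]
gripper_width: -0.001
grasp_force: 1.5
```

```bash
python3 - <<'E'
from h import *
hpos()
for c in ('scene','side'):
  s=snap(c)
  for n in ['lid_edge','handle_bar']: print(n,[((R.T@(r['xyz']-H)).round(3),round(r['confidence'],2)) for r in bot.landmark_of(s,n)[:2]])
E
```

```text
TCP in hinge frame [-0.0614  0.0781  0.1607] F [ 1.3 -0.9  2.8] t 13.0 q [ 0.21  0.34 -0.48  1.82  0.19  1.01 -1.99]
lid_edge [(array([-0.077, -0.003,  0.169]), 0.69)]
handle_bar [(array([-0.027,  0.003,  0.136]), 0.58)]
lid_edge [(array([-0.078, -0.004,  0.162]), 0.72)]
handle_bar [(array([-0.026, -0.006,  0.135]), 0.59)]
```

send_rows(
  deltas="-0.0124 0 0.0071 0;-0.0244 0 0.0154 0;-0.0354 0 0.0245 0;-0.0457 0 0.0347 0;-0.055 0 0.0457 0",
)

```text
t: 13.8
eef_pos: [0.507, 0.0376, 0.177]
tool_rot: [-0.0, 0.999, -0.041, 0.001]
contact_force: [0.6, -0.4, 2.2]
gripper_width: -0.0
grasp_force: 1.0
```

send_rows(
  deltas="-0.0083 0 0.0118 0;-0.0155 0 0.0242 0;-0.0217 0 0.0373 0;-0.0267 0 0.0508 0;-0.0305 0 0.0646 0",
)

```text
t: 14.3
eef_pos: [0.4763, 0.0401, 0.1118]
tool_rot: [-0.0, 0.999, -0.041, 0.0]
contact_force: [-0.5, 0.3, 1.2]
gripper_width: -0.0
grasp_force: 0.6
```

```bash
python3 - <<'E'
from h import *
hpos()
for c in ('scene','side'):
  s=snap(c)
  for n in ['lid_edge','handle_bar']: print(n,[((R.T@(r['xyz']-H)).round(3),round(r['confidence'],2)) for r in bot.landmark_of(s,n)[:2]])
E
```

```text
TCP in hinge frame [-0.1476  0.0782  0.0468] F [-0.5  0.3  1.2] t 14.3 q [ 0.18  0.37 -0.47  2.1   0.25  0.72 -2.1 ]
lid_edge [(array([-0.179, -0.002,  0.048]), 0.88)]
handle_bar [(array([-0.126, -0.002,  0.065]), 0.56)]
lid_edge [(array([-0.174, -0.003,  0.04 ]), 0.58)]
handle_bar [(array([-0.124, -0.004,  0.061]), 0.68)]
```

send_rows(
  deltas="-0.001 0 0.008 0;-0.003 0 0.015 0;-0.003 0 0.02 0;-0.003 0 0.024 0;-0.003 0 0.026 0",
)

```text
t: 15.1
eef_pos: [0.4723, 0.0401, 0.0853]
tool_rot: [0.0, 0.999, -0.041, -0.001]
contact_force: [-2.0, -0.7, 2.5]
gripper_width: -0.001
grasp_force: 1.3
```

```bash
python3 - <<'E'
from h import *
hpos()
for c in ('scene','side'):
  s=snap(c)
  for n in ['lid_edge','handle_bar']: print(n,[((R.T@(r['xyz']-H)).round(3),round(r['confidence'],2)) for r in bot.landmark_of(s,n)[:2]])
E
```

```text
TCP in hinge frame [-0.1516  0.0779  0.0203] F [-2.  -0.7  2.5] t 15.1 q [ 0.16  0.41 -0.45  2.13  0.29  0.66 -2.14]
lid_edge [(array([-0.183, -0.001,  0.019]), 0.89)]
handle_bar [(array([-0.137, -0.005,  0.043]), 0.65)]
lid_edge [(array([-0.178, -0.003,  0.012]), 0.79)]
handle_bar [(array([-0.133, -0.004,  0.044]), 0.66)]
```

send_rows(
  deltas="0 0 0.001 0;0 0 0.002 0;0 0 0.002 0",
)

```text
t: 15.7
eef_pos: [0.4731, 0.0402, 0.0842]
tool_rot: [0.0, 0.999, -0.041, 0.0]
contact_force: [-0.3, 0.1, 3.4]
gripper_width: -0.003
grasp_force: 1.9
```

send_rows(
  deltas="0 0 0.001 0;0 0 0.0015 0;0 0 0.0015 0",
)

```text
t: 16.0
eef_pos: [0.473, 0.0402, 0.083]
tool_rot: [0.0, 0.999, -0.041, 0.0]
contact_force: [-2.3, 0.6, 9.9]
gripper_width: -0.0
grasp_force: 4.8
```

The lid rests on the seal: contact rose to about 10 N. Moving above the T-handle and turning the gripper across its bar.

send_rows(
  deltas="0 0 -0.04 0;0 0 -0.08 0;0.006 0.02 -0.1 0;0.012 0.05 -0.1 0;0.018 0.081 -0.1 0",
)

```text
t: 16.5
eef_pos: [0.4848, -0.0427, 0.1834]
tool_rot: [0.0, 0.999, -0.041, 0.001]
contact_force: [1.0, 0.2, 0.5]
gripper_width: -0.003
grasp_force: 0.0
```

send_rows(
  deltas="0 0 0 -8.5;0 0 0 -17;0 0 0 -25.5;0 0 0 -34;0 0 0 -42.5",
  claw=1,
)

```text
t: 17.0
eef_pos: [0.484, -0.0422, 0.1822]
tool_rot: [-0.0, 0.945, 0.326, -0.0]
contact_force: [0.1, -0.4, -0.1]
gripper_width: 0.848
grasp_force: 0.0
```

send_rows(
  deltas="0 0 0 -8.5;0 0 0 -17;0 0 0 -25.5;0 0 0 -34;0 0 0 -42.5",
)

```text
t: 17.5
eef_pos: [0.484, -0.0422, 0.1822]
tool_rot: [-0.0, 0.763, 0.647, -0.0]
contact_force: [0.3, 0.0, 0.8]
gripper_width: 1.003
grasp_force: 0.0
```

send_rows(
  deltas="0 0 0 -5;0 0 0 -5;0 0 0 -5",
)

```text
t: 17.8
eef_pos: [0.484, -0.0422, 0.1823]
tool_rot: [-0.0, 0.737, 0.676, -0.0]
contact_force: [-0.9, -0.3, -0.7]
gripper_width: 1.004
grasp_force: 0.0
```

```bash
python3 - <<'E'
from h import *
hpos(); p=snap('wrist','w5.png'); C=cloud(p)
for q in ['handle_bar','lid_edge']:
  for r in bot.landmark_of(p,q)[:2]: print(q,r['confidence'],np.round(r['xyz'],4),R.T@(r['xyz']-H),px(p,r['xyz']))
P=C.reshape(-1,3); L=(P-H)@R
k=(abs(L[:,0]+.134)<.06)&(abs(L[:,1])<.06)&(L[:,2]>.038)&(L[:,2]<.065)
B=L[k]; print(len(B),B[:,2].mean() if len(B) else 0,cv2.minAreaRect((B[:,:2]*1000).astype(np.float32)) if len(B)>20 else '')
f=(abs(L[:,0]+.1)<.07)&(abs(L[:,1])<.1)&(L[:,2]<.025)&(L[:,2]>0); A=np.c_[L[f][:,:2],np.ones(f.sum())]; s=np.linalg.lstsq(A,L[f][:,2],rcond=None)[0]; print('lid plane',s)
plan(R@[-.134,-.003,.035]+H,85.3)
E
```

```text
TCP in hinge frame [-0.1332 -0.0031  0.1173] F [-0.9 -0.3 -0.7] t 17.8 q [ 0.6   0.33 -0.75  2.02  0.28  0.9  -0.39]
handle_bar 0.8 [ 0.4847 -0.0387  0.1036] [-0.13278103  0.00042154  0.0386    ] (np.float64(318.4865694601208), np.float64(203.10773559275543))
lid_edge 0.6 [ 0.4361 -0.0385  0.0759] [-0.181234   -0.00336135  0.0109    ] (np.float64(254.41656472998181), np.float64(195.53696034440077))
2680 0.04940239425627951 ((-135.67953491210938, -0.6738395690917969), (78.36213684082031, 16.029569625854492), 86.3509521484375)
lid plane [-0.0230749   0.0006143   0.00806306]
shift [-0.     -0.0009  0.0824] spin -0.1 psi 85.2 q7 -0.39 q [ 0.6   0.33 -0.75  2.02  0.28  0.9  -0.39]
```

View pics/w5.png

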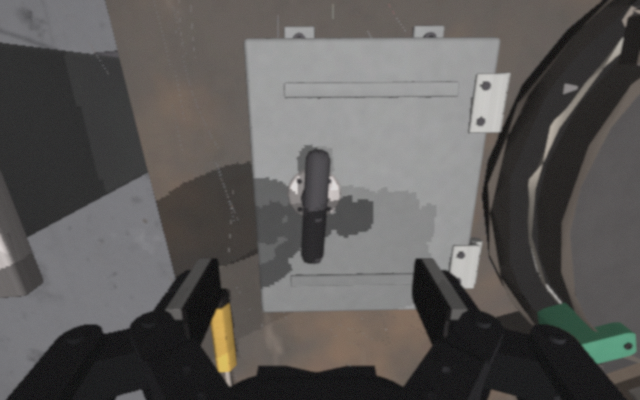

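The lid is shut on the seal (plane tilt 0.023). The T-handle bar runs at (316,205), nearly along y. Descending to grip it.

send_rows(
  deltas="0.003 -0.002 0.03 3.5;0.003 -0.002 0.055 3.5;0.003 -0.002 0.075 3.5;0.003 -0.002 0.083 3.5;0.003 -0.002 0.083 3.5",
)

```text
t: 18.45
eef_pos: [0.4818, -0.0388, 0.0987]
tool_rot: [-0.001, 0.756, 0.654, -0.001]
contact_force: [0.2, 0.3, -0.2]
gripper_width: 0.998
grasp_force: 0.0
```

send_rows(
  deltas="0 0 0 0;0 0 0 0;0 0 0 0;0 0 0 0;0 0 0 0",
  claw=0,
  force=50,
)

```text
t: 18.95
eef_pos: [0.4834, -0.0391, 0.1]
tool_rot: [0.001, 0.756, 0.654, 0.001]
contact_force: [-1.7, -0.8, 0.3]
gripper_width: 0.175
grasp_force: 50.6
```

send_rows(
  deltas="0 0 0 0;0 0 0 0;0 0 0 0",
)

```text
t: 19.25
eef_pos: [0.4832, -0.0391, 0.0999]
tool_rot: [0.001, 0.756, 0.654, 0.001]
contact_force: [3.1, -1.5, 4.3]
gripper_width: 0.177
grasp_force: 51.0
```

```bash
python3 - <<'E'
from h import *
hpos(); plan(H); print(bot.get_obs()['torque'])
E
```

```text
TCP in hinge frame [-1.342e-01 -1.000e-04  3.490e-02] F [ 3.1 -1.5  4.3] t 19.25 q [ 0.51  0.44 -0.67  2.09  0.41  0.74 -0.57]
shift [0.0084 0.134  0.0349] spin 0 psi 81.7 q7 -0.57 q [ 0.51  0.44 -0.67  2.09  0.41  0.74 -0.57]
[-0.20746218 -0.27931775 -0.02914186]
```

send_rows(
  deltas="0 0 0 5;0 0 0 10;0 0 0 15;0 0 0 20;0 0 0 25",
)

```text
t: 19.75
eef_pos: [0.4839, -0.0393, 0.0999]
tool_rot: [0.001, 0.881, 0.474, 0.001]
contact_force: [5.6, -2.9, 1.0]
gripper_width: 0.177
grasp_force: 50.5
```

send_rows(
  deltas="0 0 0 5;0 0 0.0005 10;0 0 0.001 15;0 0 0.0015 20;0 0 0.002 25",
)

```text
t: 20.25
eef_pos: [0.484, -0.0399, 0.0983]
tool_rot: [0.001, 0.962, 0.272, 0.001]
contact_force: [2.6, -3.7, 8.7]
gripper_width: 0.174
grasp_force: 51.5
```

```bash
python3 - <<'E'
from h import *
hpos(); plan(H,2.3); print(bot.get_obs()['torque'])
E
```

```text
TCP in hinge frame [-0.1333 -0.0008  0.0333] F [ 2.6 -3.7  8.7] t 20.25 q [ 0.34  0.4  -0.47  2.1   0.28  0.69 -1.33]
shift [0.108  0.0782 0.0333] spin 29.2 psi 31.5 q7 -1.33 q [ 0.34  0.4  -0.47  2.1   0.28  0.69 -1.33]
[-1.10634505 -0.47820046  0.20424717]
```

send_rows(
  deltas="0 0 0.0005 5;0 0 0.001 10;0 0 0.001 15;0 0 0.001 20;0 0 0.001 24",
)

```text
t: 20.75
eef_pos: [0.484, -0.0405, 0.0975]
tool_rot: [0.001, 0.998, 0.066, 0.002]
contact_force: [2.6, -5.8, 8.3]
gripper_width: 0.173
grasp_force: 51.5
```

send_rows(
  deltas="0 0 0 3;0 0 0 5;0 0 0 6;0 0 0 6",
)

```text
t: 21.15
eef_pos: [0.484, -0.0407, 0.0975]
tool_rot: [0.001, 1.0, 0.015, 0.002]
contact_force: [3.0, -5.8, 7.5]
gripper_width: 0.175
grasp_force: 51.6
```

```bash
python3 - <<'E'
from h import *
hpos(); plan(H,2.3); print(bot.get_obs()['torque'])
E
```

```text
TCP in hinge frame [-0.1333 -0.0016  0.0325] F [ 3.  -5.8  7.5] t 21.15 q [ 0.24  0.39 -0.34  2.11  0.21  0.68 -1.78]
shift [0.1327 0.0134 0.0325] spin -0.6 psi 1.7 q7 -1.78 q [ 0.24  0.39 -0.34  2.11  0.21  0.68 -1.78]
[-1.50089184 -0.51722661  0.36181063]
```

send_rows(
  deltas="0 0 0 2;0 0 0 4;0 0 0 4;0 0 0 4",
)

```text
t: 21.55
eef_pos: [0.484, -0.0406, 0.0975]
tool_rot: [0.002, 1.0, -0.017, 0.002]
contact_force: [1.9, -7.1, 8.1]
gripper_width: 0.178
grasp_force: 68.7
```

```bash
python3 - <<'E'
from h import *
hpos(); plan(H,2.3); print(bot.get_obs()['torque'])
E
```

```text
TCP in hinge frame [-0.1333 -0.0015  0.0325] F [ 1.9 -7.1  8.1] t 21.55 q [ 0.23  0.39 -0.33  2.11  0.2   0.67 -1.84]
shift [0.1332 0.0049 0.0325] spin -4.3 psi -2.0 q7 -1.84 q [ 0.23  0.39 -0.33  2.11  0.2   0.67 -1.84]
[-1.61550035 -0.44676675  1.82675037]
```

The moment jumped to 1.8 N m, so the handle is against its stop. Letting go and lifting off.

send_rows(
  deltas="0 0 0 -1;0 0 0 -1;0 0 0 -1;0 0 0 -1;0 0 0 -1",
  claw=0.6,
)

```text
t: 22.05
eef_pos: [0.4819, -0.0387, 0.0961]
tool_rot: [-0.0, 1.0, -0.011, -0.0]
contact_force: [0.2, -0.0, 0.8]
gripper_width: 0.599
grasp_force: 0.0
```

send_rows(
  deltas="0 0 -0.02 -1;0 0 -0.05 -1;0 0 -0.08 -1;0 0 -0.1 -1;0 0 -0.1 -1",
)

```text
t: 22.55
eef_pos: [0.4841, -0.0388, 0.1991]
tool_rot: [0.0, 1.0, -0.002, 0.003]
contact_force: [0.0, -0.0, 0.6]
gripper_width: 0.597
grasp_force: 0.0
```

send_rows(
  deltas="-0.02 0 -0.02 0;-0.03 0 -0.06 0;-0.03 0 -0.1 0;-0.03 0 -0.1 0;-0.03 0 -0.1 0",
)

```text
t: 23.05
eef_pos: [0.4524, -0.0388, 0.2962]
tool_rot: [0.0, 1.0, -0.002, 0.0]
contact_force: [0.8, -0.2, -0.1]
gripper_width: 0.597
grasp_force: 0.0
```

```bash
python3 - <<'E'
from h import *
hpos(); p=snap('wrist','w6.png'); L=(cloud(p).reshape(-1,3)-H)@R
k=(abs(L[:,0]+.134)<.06)&(abs(L[:,1])<.06)&(L[:,2]>.036)&(L[:,2]<.065); B=L[k]
print(len(B),B[:,2].mean(),cv2.minAreaRect((B[:,:2]*1000).astype(np.float32)))
f=(abs(L[:,0]+.1)<.07)&(abs(L[:,1])<.1)&(L[:,2]<.025)&(L[:,2]>-.01); A=np.c_[L[f][:,:2],np.ones(f.sum())]; print('lid plane',np.linalg.lstsq(A,L[f][:,2],rcond=None)[0])
E
```

```text
TCP in hinge frame [-0.165  -0.0024  0.2312] F [ 0.8 -0.2 -0.1] t 23.05 q [ 0.32  0.07 -0.39  1.97  0.03  1.11 -1.66]
1335 0.04692386249619407 ((-135.8882293701172, -1.120020866394043), (79.63301849365234, 15.991669654846191), 7.470480918884277)
lid plane [-0.00449706  0.00029428  0.00813659]
```

View pics/w6.png

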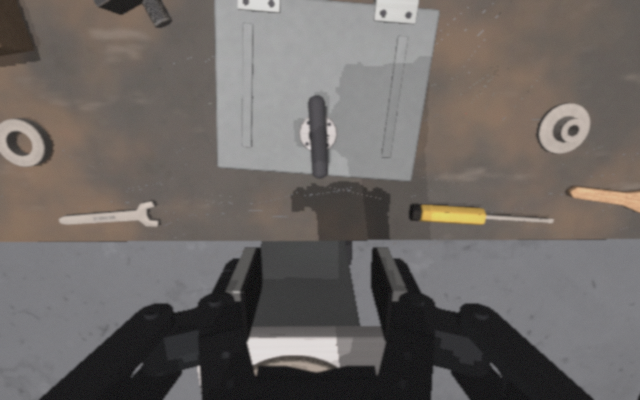

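The T-handle bar at (318,137) points to the front at about 82.5° (1.44 rad, home). The lid is drawn flat (tilt 0.0045) and stays tight with the gripper clear.

```bash
python3 -c "
from station import bot
print(bot.hand_in())"
```

```text
the job is handed in; nothing more can be done
None
```

The smaller dial gauge lies face up in the empty bay, the lid is down on its seal, and the T-handle is fully home and holding the lid tight with the gripper clear; the job was handed in at about 23 s.

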